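# Fill the root holder and keep it clamped

### The job

Put the spare root billets into the empty pockets of the wooden holder, leaving the ones already in it alone. Then pump the clamp's black trigger, working the clamp by its trigger only, until the pressure plate has pushed the holder against the end stop and the plate's springs are squeezed about half way, never to the bottom, because that would crush the holder. Finish while still holding the trigger pulled like that, without letting go, so that the holder stays clamped for slicing, and leave the other things on the bench where they are.

Things in the scene. Friction and masses are not known exactly. Their poses are not given: they have to be found in the camera images.
- clamp: bench-mounted one-hand bar clamp, fixed, 400 mm long, base 12 mm thick. Origin on the bench under the bar; x runs along the bar from the trigger to the fixed end stop (58 mm high, face at x = 163 mm), z up; yaw 1.40 to 1.74 rad. A fixed black grip post (18 x 30 mm, top 153 mm above the bench) stands behind the trigger at x = -144 mm; the trigger swings towards it
- trigger_pivot (a point): hinge axis of the trigger, 96 mm above the bench, parallel to the clamp's y, at x = -100 mm in the clamp
- trigger_grip (a point): point to take the trigger, 75 mm from its pivot, on a black upright blade 12 mm thick along the clamp's x and 16 mm wide along its y, reaching 25 mm past this point; can be pinched across its width from above, swinging in the fingers. This point's z points up along the blade, its y along the clamp's y
- trigger (a joint): trigger angle, rad: 0 released (leans 0.25 to the clamp's +x), 0.5 fully pulled (leans 0.25 to -x, to the grip post); springs back. Pulling moves the toothed bar forward 35 mm per rad; up to 5 mm of a stroke is lost to the tooth pitch, so a full one gives 12 to 17 mm; on the return the pawl clicks over the teeth. Pull at the blade: 3 N free, 7 N with the springs half squeezed
- jaw (a joint): advance of the toothed bar with the jaw head towards the end stop, m, 0 to 0.105; no reverse. The plate's face is at x = 0.035 + jaw - pad in the clamp. A brake holds the bar against 3 N only: when the trigger is let back, the plate's springs push the bar back until squeezed less than 4 mm, so a firm grip lasts only while the trigger is held
- pad (a joint): how far the pressure plate's two springs are squeezed, m: 0 free, 0.020 bottomed out (crushes the holder; over 0.0175 counts). 800 N/m, so half way, 0.010, is 8 N. Seen as the gap between jaw head and plate closing from 21 mm to 1 mm
- plate_face (a point): middle of the front face of the pressure plate, a wooden plate 110 mm wide, 38 mm high and 9 mm thick, sprung on the jaw head; it meets the holder. 37 mm above the bench, axes as the clamp's
- holder: loose wooden block 60 (x) x 190 (y) x 45 mm (z), 0.3 to 0.6 kg, on the clamp's base (12 mm above the bench) between plate and end stop, axes as the clamp's. Origin: centre of its underside. Starts 3 to 9 mm short of the end stop, 25 to 65 mm from the plate. Four round pockets at y = -67.5, -22.5, 22.5, 67.5 mm, 28 mm wide, 25 mm deep; some filled, some empty
- holder_hole0 (a point): centre of the mouth of pocket 0, in the holder's top face (57 mm above the bench); pocket floor 25 mm lower
- holder_hole1 (a point): centre of the mouth of pocket 1, in the holder's top face (57 mm above the bench); pocket floor 25 mm lower
- holder_hole2 (a point): centre of the mouth of pocket 2, in the holder's top face (57 mm above the bench); pocket floor 25 mm lower
- holder_hole3 (a point): centre of the mouth of pocket 3, in the holder's top face (57 mm above the bench); pocket floor 25 mm lower
- billet0: root billet, an upright cylinder 24 mm thick and 70 mm high with dark bark, 30 g; origin: centre of its underside. All four are alike: two stand in pockets at the start, two are spares standing on the bench to the left of the clamp
- billet1: root billet, an upright cylinder 24 mm thick and 70 mm high with dark bark, 30 g; origin: centre of its underside. All four are alike: two stand in pockets at the start, two are spares standing on the bench to the left of the clamp
- billet2: root billet, an upright cylinder 24 mm thick and 70 mm high with dark bark, 30 g; origin: centre of its underside. All four are alike: two stand in pockets at the start, two are spares standing on the bench to the left of the clamp
- billet3: root billet, an upright cylinder 24 mm thick and 70 mm high with dark bark, 30 g; origin: centre of its underside. All four are alike: two stand in pockets at the start, two are spares standing on the bench to the left of the clamp
- brush: hand brush lying on the bench near the robot, 30 mm high at most; bystander, leave it; origin at its underside
- secateurs: secateurs, 160 mm long, lying to the right; bystander, leave it; origin at its underside
- jar: jar 70 mm wide, 100 mm high, to the left, beyond the spares; bystander, leave it; origin at its underside
- bowl: wooden bowl 130 mm wide, 50 mm high, to the right; bystander, leave it; origin at its underside
- mug: white mug 80 mm wide, 90 mm high, to the right; bystander, leave it; origin at its underside
- root: long thin raw root lying at the left, 18 mm thick, 165 mm long, not a billet; bystander, leave it; origin at its underside
There are look-alikes about, which are no part of the job. Leave any yellow look-alike of the billet3 alone.

How it is judged:
By the outcome, as a careful person would: the job done as asked, in the order asked, and still so for the second after the job is handed in, while the arm keeps its last pose, push and grip.
It also fails if it takes over 69 s, if anything falls off the work surface, if the arm or the gripper's body presses on something with over 40 N, if the wrist force passes 120 N, or if a joint passes its speed limit or range.

### The arm

A 7-joint arm with a two-finger parallel gripper is mounted at the origin on the work surface. World frame = base frame: x ahead of the robot, y to its left, z up, the work surface at z = 0. Lengths are in mm, angles in rad, forces in N, time in s.
With the tool pointing down it reaches from about 350 to 900 mm from the base axis. Payload 8.1 kg.
Tool frame: the origin (TCP) lies midway between the tips of the shut fingers; the grasp point (between the pads) lies env.grip_point_offset behind it (env.grip_point_offset is the distance from the TCP to the grasp point, in mm); z points along the fingers, y is the line along which they close (so a half turn about z gives the same grasp; the last joint's range is limited). The gripper opens to 85 mm and grips with 20 to 120 N. Pads are 22 mm wide; open, the fingers measure 114 mm over their backs; the gripper's body (76 mm by 85 mm) begins 54 mm behind the grasp point. The pads swing forward as they close: fully open they stand 13 mm farther back than shut.
Start: joints at [-1.449, 0.434, 0.025, 1.573, -0.012, 1.134, -0.075], TCP at [139.346, 609.281, 231.323] pointing down, gripper open.
Joint ranges: [-2.62, 2.62], [-0.44, 2.09], [-1.27, 1.32], [0.08, 2.57], [-1.32, 4.46], [0.12, 2], [-2.74, 2.74]. Speed limits (rad/s): [2.22, 2.22, 3.01, 3.01, 3.14, 3.14, 3.14].

### API

Orientations are given as a rotation vector (axis times angle).
In Python, from bench import env gives the robot as it stands.
- The arm moves only by the shell command python3 -m handwheel 'ROWS' [FORCE]. ROWS is JSON, a list of rows, each a list of 7 numbers: the shift along the tool's x, y, z in m, then the turn, a rotation vector about the tool's x, y, z in rad, then the opening, from -1 (shut) to 1 (fully open). A call has 1 to 10 rows; each row is the pose to reach, as a shift and turn from the pose commanded when the call began, along the tool's axes at that moment; what a row does not reach only later rows make up. A row lasts 1/10 s, in which the tool goes at most 50 mm and 8.59 degrees, less where a joint would pass 70% of its speed; a pose out of reach is approached as far as the arm can. A call with a gripper value outside its range is refused whole. The fingers move at their own pace and stop on an object; FORCE is the grip in N (left out, the last holds). Time passes only in rows, so rows that repeat a pose let the fingers close. It gives the time, the measured TCP pose, the force, the opening and the grip force at its end, in the units of the state.
- env.observe(): the state, without advancing time (a new reading comes with each control period).
- env.grab_frame(name): name is "scene" or "top"; returns (picture, depth): 384x512x3 uint8, blue, green, red; 384x512 float32, mm along the optical axis (not along the pixel's ray), 0 where there is no reading.
- env.camera_info(name): a dict with "K" (3x3 intrinsics, pixels), "k1" (the pictures are not rectified: a ray, as slopes to the right and down, at radius r is drawn at 1 + k1 r^2 times it, then the intrinsics apply), "R" (3x3) and "t" (3): a world point X has camera coordinates R X + t. Camera axes: x right, y down, z forward; pixel columns grow to the right and rows downward; lengths in mm; the calibration is good to about 2 mm. A picture is of the moment at which its call begins. camera_info takes no time and is no camera call.
- env.close_job(): hands the job in; it is judged then, once.
The state is a dict: "time": time; "joint_positions": joint angles; "qd": joint speeds; "tau": joint torques, N m; "eef_pos": TCP position; "eef_rot": TCP orientation; "force": force on the tool from outside, world axes, zero at the start; "moment": the same for the moment, N m; "gripper_width": opening from 0.0 (shut) to 1.0 (fully open); "grip_force": force on a finger pad.
Only numpy, scipy, OpenCV 4.12 (cv2) and the standard library are available. Lean on these libraries where they do the work, as an engineer would, in place of code of your own. Each camera call takes 0.05 s, during which the arm holds its last target. There are 200 camera calls.

## Working session

There is one attempt and no reset: what is moved stays moved. The work goes in short steps, Python scripts to look and compute and a shell command to move; the robot and the scene stay as the last step left them, time stands still between calls to the robot, and variables do not carry over. Pictures are saved under pics/ and viewed, at most 10 in all, crops included, and the job is handed in when it is done.

```bash
mkdir -p pics; ls; cat > h.py <<'E'
import numpy as np,cv2
from bench import env
from scipy.spatial.transform import Rotation as Ro
def grab(n,f=None):
    p,d=env.grab_frame(n)
    if f: cv2.imwrite('pics/'+f,p)
    return p,d
def rays(n,uv):
    c=env.camera_info(n);K=np.array(c['K'],float)
    return cv2.undistortPoints(np.array(uv,float).reshape(-1,1,2),K,np.array([c['k1'],0,0,0.])).reshape(-1,2),np.array(c['R']),np.array(c['t']).ravel()
def world(n,uv,z):   # camera depth
    r,R,t=rays(n,uv); z=np.asarray(z,float).reshape(-1,1)
    return (np.hstack([r,np.ones((len(r),1))])*z-t)@R
def plane(n,uv,h):   # intersect with height h
    r,R,t=rays(n,uv); d=np.hstack([r,np.ones((len(r),1))])@R; o=-t@R
    return o+d*((h-o[2])/d[:,2])[:,None]
def proj(n,X):
    c=env.camera_info(n);X=np.array(X,float).reshape(-1,3)
    return cv2.projectPoints(X,cv2.Rodrigues(np.array(c['R'],float))[0],np.array(c['t'],float),np.array(c['K'],float),np.array([c['k1'],0,0,0.]))[0].reshape(-1,2)
E
python3 - <<'E'
from h import *
for n in('scene','top'):
    p,d=grab(n,n+'0.png'); np.save('pics/'+n+'0.npy',d); c=env.camera_info(n); print(n,-np.array(c['R']).T@np.array(c['t']).ravel(),np.array(c['R'])[2],c['K'][0][0])
s=env.observe();print(s['time'],s['eef_pos'],s['eef_rot'],env.grip_point_offset,s['gripper_width'])
a=cv2.imread('pics/scene0.png');b=cv2.imread('pics/top0.png')
cv2.imwrite('pics/both.png',cv2.resize(np.vstack([a]),(800,600)));cv2.imwrite('pics/topb.png',cv2.resize(b,(800,600)))
E
```

```text
pics
scene [1200.15132342  365.26092631  997.24925709] [-0.56635765 -0.28118251 -0.77470989] 406.73913600569466
top [ 271.73082084   12.15908791 1408.09160066] [ 0.21765133  0.02823144 -0.97561821] 473.368286551356
0.1 [139.28144115 608.83247843 230.63137829] [-3.52544962e-01 -3.12172146e+00  2.16098040e-03] 18.700000000000003 0.9988735097223552
```

View pics/both.png

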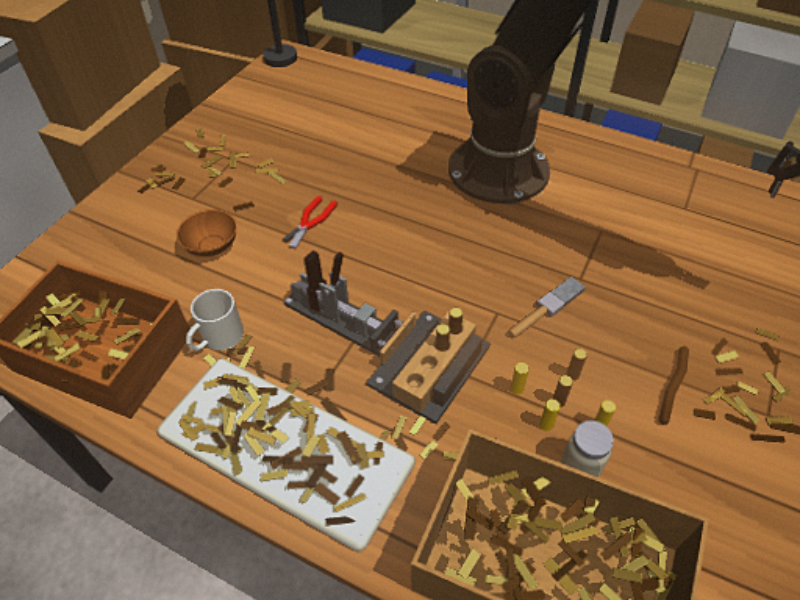

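View pics/topb.png

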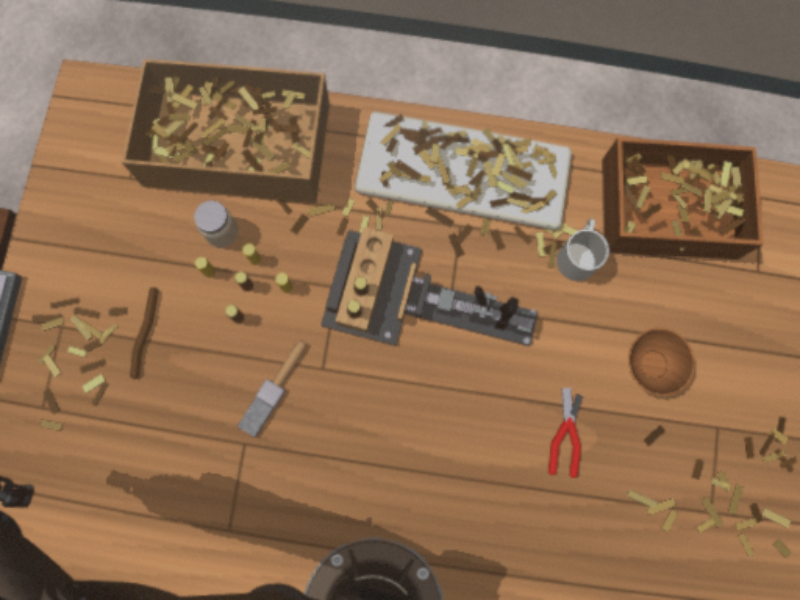

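Both views show five upright cylinders left of the clamp. In scene-view pixels, the dark-barked ones are at (578,362) and (564,389). The yellow look-alikes are at (520,378), (550,412) and (605,412). The holder's two far pockets are empty and its two near ones are filled. I choose the two dark ones and will check them in one crop.

```bash
python3 - <<'E'
from h import *
a=cv2.imread('pics/scene0.png');b=cv2.imread('pics/top0.png')
A=cv2.resize(a[150:290,170:410],(800,467),interpolation=cv2.INTER_CUBIC)
cv2.imwrite('pics/c1.png',A)
B=cv2.resize(b[135:235,110:350],(800,333),interpolation=cv2.INTER_CUBIC)
cv2.imwrite('pics/c2.png',B)
E
```

```text
(no output)
```

View pics/c1.png

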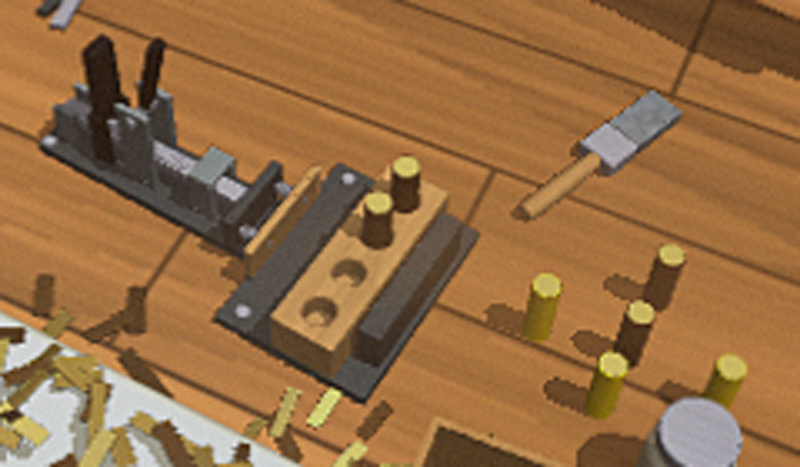

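View pics/c2.png

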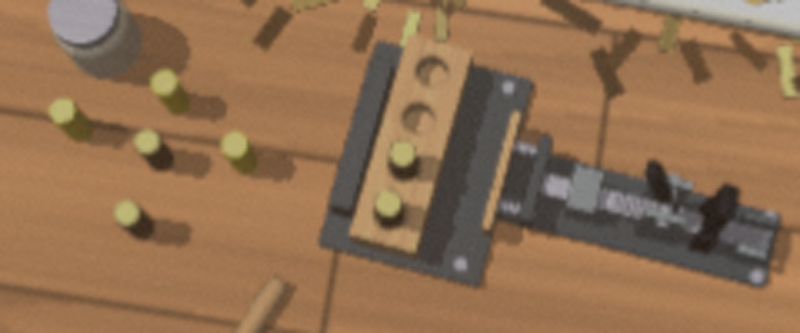

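The crop confirms the choice. The dark-barked spares have tops at crop 1 (671,256) and (640,314), and crop 2 (128,213) and (148,143). The other three are yellow all over. Holes 0 and 1 (far) are empty at crop 1 (318,312) and (350,270). The trigger is the thin blade at crop 1 (153,45), with the wider post at (100,45).

```bash
cat >> h.py <<'E'
def c1(p): return (np.array(p,float)+.5)*.3-.5+[170,150]
def c2(p): return (np.array(p,float)+.5)*.3-.5+[110,135]
E
python3 - <<'E'
from h import *
np.set_printoptions(precision=1,suppress=True)
pts={'dA':((671,256),(128,213),70),'dB':((640,314),(148,143),70),'yR':((546,287),(235,146),70),'yF':((612,367),(166,84),70),'yL':((730,370),(64,111),70),
'h0':((318,312),(432,70),57),'h1':((350,270),(418,118),57),'f2':((378,205),(403,154),102),'f3':((405,167),(388,206),102),'bolt1':((349,178),(460,264),12),'bolt2':((242,311),(509,87),12),'bolt3':((49,142),(757,276),12),
'posttop':((100,42),(722,192),153),'trig':((153,42),(655,165),193),'platetopN':((318,170),(488,228),56),'platetopF':((248,247),(515,115),56)}
for k,(a,b,h) in pts.items(): print(k,plane('scene',[c1(a)],h)[0],plane('top',[c2(b)],h)[0])
# depth-based blobs
for n in('scene','top'):
    d=np.load(f'pics/{n}0.npy');v,u=np.mgrid[:384,:512];m=d.ravel()>0
    W=np.full((384*512,3),np.nan);W[m]=world(n,np.c_[u.ravel(),v.ravel()][m],d.ravel()[m])
    np.save(f'pics/W{n}.npy',W)
    for k,(a,b,h) in pts.items():
        if k[0]in'dyf':
            c=plane(n,[c1(a) if n=='scene' else c2(b)],h)[0]
            s=W[(np.hypot(W[:,0]-c[0],W[:,1]-c[1])<20)&(abs(W[:,2]-h)<5)];print(n,k,len(s),(s.min(0)+s.max(0))/2 if len(s) else '',np.ptp(s,axis=0) if len(s) else '',np.median(s[:,2]))
E
```

```text
dA [495.8 344.6  70. ] [493.8 342.1  70. ]
dB [561.8 339.1  70. ] [558.  337.1  70. ]
yR [571.1 261.8  70. ] [567.  260.8  70. ]
yF [618.4 334.6  70. ] [613.2 331.9  70. ]
yL [579.9 419.   70. ] [575.1 417.1  70. ]
h0 [668.  102.2  57. ] [665.5 102.2  57. ]
h1 [619.2 107.7  57. ] [619.9 107.4  57. ]
f2 [578.7 112.9 102. ] [575.  111.8 102. ]
f3 [532.3 116.5 102. ] [528.5 117.  102. ]
bolt1 [500.   50.6  12. ] [503.7  51.8  12. ]
bolt2 [670.7  31.1  12. ] [673.4  32.6  12. ]
bolt3 [ 587.6 -221.    12. ] [ 533.5 -213.8   12. ]
posttop [ 562.2 -159.9  153. ] [ 571.7 -154.5  153. ]
trig [573.1 -96.  193. ] [575.7 -93.8 193. ]
platetopN [535.4  36.2  56. ] [531.6  31.3  56. ]
platetopF [636.   20.2  56. ] [636.   22.9  56. ]
scene dA 58 [495.1 344.8  69.7] [24.9 23.   7.6] 70.30186907069299
scene dB 57 [559.9 339.5  69.8] [25.1 22.4  8.1] 70.41903975614684
scene yR 57 [570.4 261.3  70.1] [25.3 23.   9.3] 69.55821458211015
scene yF 62 [616.6 334.3  70.2] [23.2 23.2  7.9] 70.60229285441488
scene yL 64 [578.4 419.   69.5] [23.5 23.1  8.7] 70.05047679318749
scene f2 51 [577.5 112.  102. ] [23.1 21.1  7.5] 102.95653605587582
scene f3 53 [533.5 116.8 101.5] [23.4 23.3  8.9] 103.12402038934637
top dA 36 [493.5 343.8  69.7] [21.5 21.3  8.5] 69.12339011935617
top dB 43 [557.8 337.7  69.8] [22.9 19.1  8.1] 68.78356488729402
top yR 46 [567.7 262.4  68.7] [22.9 21.1  7.3] 67.7272916573125
top yF 47 [613.2 335.4  69.9] [23.4 22.3  9.3] 69.6553538823772
top yL 46 [573.9 418.8  68.9] [21.2 23.4  7.5] 69.76302350972625
top f2 50 [575.3 112.4 101.3] [23.3 21.   8.1] 100.4744116431375
top f3 52 [530.8 117.4 101.5] [21.4 23.3  8.2] 100.9030910764218
```

Heights, sizes and the 45 mm pocket spacing all agree across both views. Next I refine the clamp frame and print the moves.

```bash
cat >> h.py <<'E'
YAW=np.arctan2(.994,.107)
cx=np.array([np.cos(YAW),np.sin(YAW),0]);cy=np.array([-cx[1],cx[0],0])
def move(grasp,ydir):
    """shift/turn in tool axes so that grasp point is at `grasp`, tool down, closing along ydir"""
    s=env.observe();R0=Ro.from_rotvec(s['eef_rot']).as_matrix()
    y=np.array(ydir,float);z=np.array([0,0,-1.]);x=np.cross(y,z)
    R=np.c_[x,y,z]
    sh=R0.T@(np.array(grasp)+[0,0,-env.grip_point_offset]-s['eef_pos'])/1000
    print('t',round(s['time'],2),'shift',sh.round(4),'turn',Ro.from_matrix(R0.T@R).as_rotvec().round(4),'axes',R0.round(2).tolist())
E
python3 - <<'E'
from h import *
np.set_printoptions(precision=1,suppress=True)
O=np.array([599,109.7,0])-127*cx
for n in('scene','top'):
    W=np.load(f'pics/W{n}.npy');L=np.c_[(W-O)@cx,(W-O)@cy,W[:,2]]
    def rep(k,m):
        s=L[m];print(n,k,len(s),np.nanpercentile(s,5,axis=0),np.nanmedian(s,axis=0),np.nanpercentile(s,95,axis=0)) if len(s) else print(n,k,0)
    near=abs(L[:,1])<60
    rep('trig',near&(L[:,0]>-115)&(L[:,0]<-50)&(L[:,2]>150))
    rep('post',near&(L[:,0]<-115)&(L[:,0]>-170)&(L[:,2]>120))
    rep('plate',(abs(L[:,1])<60)&(L[:,0]<60)&(L[:,0]>10)&(abs(L[:,2]-55)<4))
    rep('holdertop',(abs(L[:,1])<95)&(L[:,0]<165)&(L[:,0]>80)&(abs(L[:,2]-57)<4))
    # yaw check
    import cv2 as c
    m=(abs(L[:,1])<105)&(L[:,0]<175)&(L[:,0]>80)&(abs(L[:,2]-57)<4)
    r=c.minAreaRect(W[m][:,:2].astype(np.float32));print(r)
move([494.5,344,110],cx)
E
```

```text
scene trig 63 [-88.   -5.1 153.1] [-79.7  -2.1 178.8] [-74.2   8.3 194.9]
scene post 118 [-152.2  -11.7  121.6] [-140.6   -2.1  143.5] [-136.5   14.4  154.1]
scene plate 167 [ 11.  -44.6  51.8] [41.7 -0.7 56.2] [48.2 46.8 58.6]
scene holdertop 909 [ 98.4 -88.9  54.3] [136.3 -12.1  57.4] [161.7  80.   60. ]
((600.800048828125, 117.7099380493164), (79.40755462646484, 192.87454223632812), 83.9712905883789)
top trig 48 [-90.3  -0.5 157.2] [-81.4   8.  185.5] [-74.   12.4 193.1]
top post 84 [-153.    -6.4  123. ] [-144.7    8.2  148.9] [-137.1   18.8  153.9]
top plate 145 [ 11.  -38.3  51.5] [40.1  7.9 54.5] [47.4 49.6 58.1]
top holdertop 746 [ 99.3 -86.5  53.4] [128.5   1.2  55.7] [162.1  87.3  59.4]
((598.4044189453125, 118.46810913085938), (77.7918930053711, 190.51881408691406), 83.29446411132812)
t 0.1 shift [-0.4 -0.2  0.1] turn [-0.   0.  -0.1] axes [[-0.97, 0.22, -0.0], [0.22, 0.97, -0.0], [-0.0, -0.0, -1.0]]
```

```bash
python3 -c "
from h import *
move([494.5,344,110],cx)"
```

```text
t 0.1 shift [-0.4053 -0.1787  0.1396] turn [-0.0014  0.     -0.1177] axes [[-0.97, 0.22, -0.0], [0.22, 0.97, -0.0], [-0.0, -0.0, -1.0]]
```

```bash
python3 -m handwheel '[[-0.041,-0.018,0,0,0,0,0.3],[-0.081,-0.036,0,0,0,-0.118,0.3],[-0.122,-0.054,0.02,0,0,-0.118,0.3],[-0.162,-0.071,0.04,0,0,-0.118,0.3],[-0.203,-0.089,0.06,0,0,-0.118,0.3],[-0.243,-0.107,0.08,0,0,-0.118,0.3],[-0.284,-0.125,0.1,0,0,-0.118,0.3],[-0.324,-0.143,0.115,0,0,-0.118,0.3],[-0.365,-0.161,0.125,0,0,-0.118,0.3],[-0.405,-0.179,0.13,0,0,-0.118,0.3]]' 30; python3 -c "
from h import *
move([494.5,344,52],cx)"
```

```text
time: 1.1
eef_pos: [494.9, 342.7, 99.9]
eef_rot: [-0.168, -3.136, 0.002]
force: [-0.4, 0.8, -0.1]
gripper_width: 0.648
grip_force: 0.0
t 1.1 shift [0.0004 0.0014 0.0666] turn [-0.0015 -0.0014  0.0004] axes [[-0.99, 0.11, -0.0], [0.11, 0.99, -0.0], [0.0, -0.0, -1.0]]
```

```bash
python3 -m handwheel '[[0,0.001,0.03,0,0,0,0.3],[0,0.001,0.055,0,0,0,0.3],[0,0.001,0.066,0,0,0,0.3],[0,0.001,0.066,0,0,0,-1],[0,0.001,0.066,0,0,0,-1],[0,0.001,0.066,0,0,0,-1],[0,0.001,0.066,0,0,0,-1],[0,0.001,0.066,0,0,0,-1]]' 30; python3 -c "
from h import *
move([494.5,344,52],cx)"
```

```text
time: 1.9
eef_pos: [494.6, 345.9, 36.1]
eef_rot: [0.167, 3.136, 0.001]
force: [0.4, 0.9, -0.7]
gripper_width: 0.271
grip_force: 31.1
t 1.9 shift [-0.0001 -0.0019  0.0028] turn [0.001  0.0009 0.0006] axes [[-0.99, 0.11, 0.0], [0.11, 0.99, 0.0], [-0.0, 0.0, -1.0]]
```

```bash
python3 -c "
from h import *
s=env.observe()['eef_pos'];s=s+[0,0,18.7]
for dz in (115,68): move([666.2,102.5,s[2]+dz],cx)"
```

```text
t 1.9 shift [-0.1966 -0.2236 -0.115 ] turn [0.001  0.0009 0.0006] axes [[-0.99, 0.11, 0.0], [0.11, 0.99, 0.0], [-0.0, 0.0, -1.0]]
t 1.9 shift [-0.1966 -0.2237 -0.068 ] turn [0.001  0.0009 0.0006] axes [[-0.99, 0.11, 0.0], [0.11, 0.99, 0.0], [-0.0, 0.0, -1.0]]
```

```bash
python3 -m handwheel '[[0,0,-0.04,0,0,0,-1],[0,0,-0.08,0,0,0,-1],[-0.02,-0.022,-0.115,0,0,0,-1],[-0.05,-0.056,-0.115,0,0,0,-1],[-0.08,-0.09,-0.115,0,0,0,-1],[-0.11,-0.124,-0.115,0,0,0,-1],[-0.14,-0.158,-0.115,0,0,0,-1],[-0.165,-0.188,-0.115,0,0,0,-1],[-0.185,-0.211,-0.115,0,0,0,-1],[-0.197,-0.224,-0.105,0,0,0,-1]]'; python3 -m handwheel '[[0,0,0.025,0,0,0,-1],[0,0,0.037,0,0,0,-1],[0,0,0.037,0,0,0,-1],[0,0,0.037,0,0,0,-1]]'; python3 - <<'E'
from h import *
for n in('scene','top'): p,d=grab(n,n+'1.png');np.save(f'pics/{n}1.npy',d)
b=cv2.imread('pics/scene1.png')[185:285,200:350];t=cv2.imread('pics/top1.png')[140:215,190:310]
cv2.imwrite('pics/v1.png',np.hstack([cv2.resize(b,(450,300),interpolation=2),cv2.resize(t,(350,219),interpolation=2)[:,:] if 0 else cv2.copyMakeBorder(cv2.resize(t,(350,219),interpolation=2),0,81,0,0,0)]))
move([666.2,102.5,80],cx)
E
```

```text
time: 2.9
eef_pos: [668.6, 98.3, 141.7]
eef_rot: [0.173, 3.133, -0.001]
force: [0.3, 0.8, 0.0]
gripper_width: 0.272
grip_force: 31.1
time: 3.3
eef_pos: [665.9, 103.1, 103.4]
eef_rot: [-0.165, -3.137, -0.001]
force: [0.1, -0.4, 0.7]
gripper_width: 0.269
grip_force: 31.1
t 3.4 shift [ 0.0005 -0.0004  0.043 ] turn [0.0008 0.0013 0.0016] axes [[-0.99, 0.11, 0.0], [0.11, 0.99, 0.0], [-0.0, 0.0, -1.0]]
```

View pics/v1.png

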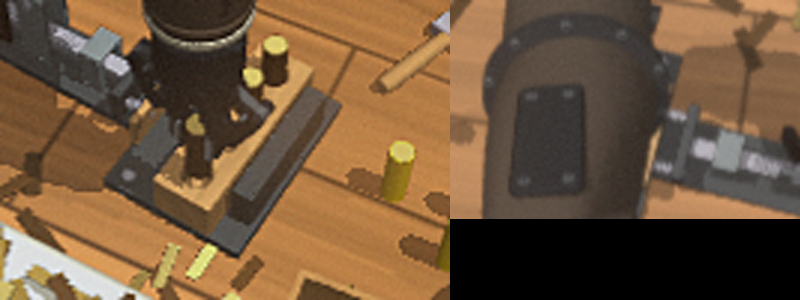

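The billet hovers over far hole 0, with its bottom at about (199,180) in the left view. I lower it while watching the force.

```bash
python3 -m handwheel '[[0,0,0.006,0,0,0,-1],[0,0,0.012,0,0,0,-1],[0,0,0.018,0,0,0,-1],[0,0,0.018,0,0,0,-1]]'
```

```text
time: 3.8
eef_pos: [665.5, 101.6, 84.1]
eef_rot: [-0.168, -3.135, 0.001]
force: [-0.5, -0.4, -0.7]
gripper_width: 0.274
grip_force: 31.2
```

```bash
python3 -m handwheel '[[0,0,0.007,0,0,0,-1],[0,0,0.0145,0,0,0,-1],[0,0,0.0145,0,0,0,-1],[0,0,0.0145,0,0,0,-0.1],[0,0,0.0145,0,0,0,-0.1],[0,0,0.0145,0,0,0,-0.1]]'; python3 -c "
from h import *
move([559,338.5,54+90],cx);move([559,338.5,53],cx)"
```

```text
time: 4.4
eef_pos: [666.6, 101.8, 71.1]
eef_rot: [0.168, 3.137, 0.0]
force: [0.5, -0.0, 0.1]
gripper_width: 0.451
grip_force: 0.0
t 4.4 shift [ 0.1322  0.2239 -0.0542] turn [0.0002 0.0006 0.0004] axes [[-0.99, 0.11, 0.0], [0.11, 0.99, 0.0], [-0.0, 0.0, -1.0]]
t 4.4 shift [0.1322 0.2239 0.0368] turn [0.0002 0.0006 0.0004] axes [[-0.99, 0.11, 0.0], [0.11, 0.99, 0.0], [-0.0, 0.0, -1.0]]
```

```bash
python3 -m handwheel '[[0,0,-0.03,0,0,0,-0.1],[0,0,-0.06,0,0,0,-0.1],[0.02,0.034,-0.06,0,0,0,0.3],[0.043,0.073,-0.06,0,0,0,0.3],[0.066,0.112,-0.06,0,0,0,0.3],[0.09,0.152,-0.06,0,0,0,0.3],[0.112,0.19,-0.06,0,0,0,0.3],[0.125,0.212,-0.05,0,0,0,0.3],[0.132,0.224,-0.04,0,0,0,0.3],[0.132,0.224,-0.02,0,0,0,0.3]]'; python3 -c "
from h import *
move([559,338.5,54],cx)"
```

```text
time: 5.4
eef_pos: [558.6, 341.5, 91.5]
eef_rot: [0.163, 3.136, 0.004]
force: [0.4, -0.5, -0.2]
gripper_width: 0.651
grip_force: 0.0
t 5.4 shift [-0.0006 -0.0031  0.0562] turn [0.0027 0.0014 0.0035] axes [[-0.99, 0.1, 0.0], [0.1, 0.99, 0.0], [-0.0, 0.0, -1.0]]
```

```bash
python3 -m handwheel '[[0,0,0.025,0,0,0,0.3],[0,0,0.045,0,0,0,0.3],[0,0,0.055,0,0,0,0.3],[0,0,0.055,0,0,0,0.3],[0,0,0.055,0,0,0,-1],[0,0,0.055,0,0,0,-1],[0,0,0.055,0,0,0,-1],[0,0,0.055,0,0,0,-1],[0,0,0.055,0,0,0,-1]]' 30; python3 -c "
from h import *
s=env.observe()['eef_pos'];s=s+[0,0,18.7]
for dz in (115,68): move([621.5,107.3,s[2]+dz],cx)"
```

```text
time: 6.3
eef_pos: [559.9, 338.8, 37.1]
eef_rot: [0.168, 3.135, 0.002]
force: [-0.8, -1.1, 6.2]
gripper_width: 0.273
grip_force: 29.7
t 6.3 shift [-0.0862 -0.2235 -0.1151] turn [0.0012 0.0018 0.0002] axes [[-0.99, 0.11, 0.0], [0.11, 0.99, 0.0], [-0.0, 0.0, -1.0]]
t 6.3 shift [-0.0861 -0.2235 -0.0681] turn [0.0012 0.0018 0.0002] axes [[-0.99, 0.11, 0.0], [0.11, 0.99, 0.0], [-0.0, 0.0, -1.0]]
```

```bash
python3 -m handwheel '[[0,0,-0.04,0,0,0,-1],[0,0,-0.08,0,0,0,-1],[-0.01,-0.025,-0.115,0,0,0,-1],[-0.024,-0.06,-0.115,0,0,0,-1],[-0.038,-0.1,-0.115,0,0,0,-1],[-0.053,-0.138,-0.115,0,0,0,-1],[-0.068,-0.176,-0.115,0,0,0,-1],[-0.08,-0.207,-0.115,0,0,0,-1],[-0.086,-0.2235,-0.11,0,0,0,-1],[-0.086,-0.2235,-0.09,0,0,0,-1]]'; python3 -m handwheel '[[0,0,0.015,0,0,0,-1],[0,0,0.026,0,0,0,-1],[0,0,0.032,0,0,0,-1],[0,0,0.038,0,0,0,-1],[0,0,0.038,0,0,0,-1]]'; python3 - <<'E'
from h import *
for n in('scene',): p,d=grab(n,n+'2.png');np.save(f'pics/{n}2.npy',d)
b=p[185:285,200:350]
cv2.imwrite('pics/v2.png',cv2.resize(b,(600,400),interpolation=2))
move([621.5,107.3,80],cx)
E
```

```text
time: 7.3
eef_pos: [622.8, 103.8, 127.4]
eef_rot: [0.175, 3.132, -0.0]
force: [0.3, 0.8, -0.1]
gripper_width: 0.271
grip_force: 29.6
time: 7.8
eef_pos: [620.3, 107.5, 87.3]
eef_rot: [-0.167, -3.136, 0.0]
force: [0.4, -0.4, -0.9]
gripper_width: 0.272
grip_force: 29.6
t 7.85 shift [-0.0009 -0.0001  0.0265] turn [ 0.0001 -0.0001  0.0007] axes [[-0.99, 0.11, -0.0], [0.11, 0.99, 0.0], [0.0, 0.0, -1.0]]
```

View pics/v2.png

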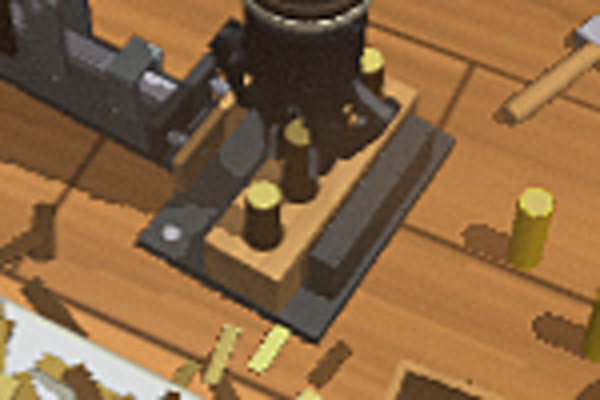

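The first billet is seated at (263,215), and the second is entering hole 1 at (298,195).

```bash
python3 -m handwheel '[[0,0,0.008,0,0,0,-1],[0,0,0.016,0,0,0,-1],[0,0,0.016,0,0,0,-1],[0,0,0.016,0,0,0,-0.1],[0,0,0.016,0,0,0,-0.1],[0,0,0.016,0,0,0,-0.1]]';  python3 -m handwheel '[[0,0,-0.03,0,0,0,-0.1],[0,0,-0.07,0,0,0,-0.1],[0,0,-0.11,0,0,0,-0.1],[0,0,-0.15,0,0,0,-0.1],[0,0,-0.17,0,0,0,-0.1],[0,0,-0.17,0,0,0,-0.1]]'; python3 - <<'E'
from h import *
O=np.array([599,109.7,0])-127*cx
for s in(1,-1): move(O-81.4*cx+1*cy+[0,0,230],s*cy)
print(env.observe()['joint_positions'])
E
```

```text
time: 8.45
eef_pos: [620.9, 107.1, 72.1]
eef_rot: [0.168, 3.137, 0.0]
force: [0.1, -0.4, -0.7]
gripper_width: 0.448
grip_force: 0.0
time: 9.05
eef_pos: [622.5, 107.4, 246.0]
eef_rot: [0.168, 3.131, 0.003]
force: [0.2, 0.3, 0.5]
gripper_width: 0.454
grip_force: 0.0
t 9.05 shift [ 0.0249 -0.2087  0.034 ] turn [-0.0031  0.007  -1.5706] axes [[-0.99, 0.11, 0.01], [0.11, 0.99, 0.0], [-0.01, 0.0, -1.0]]
t 9.05 shift [ 0.0249 -0.2087  0.034 ] turn [0.007  0.0031 1.571 ] axes [[-0.99, 0.11, 0.01], [0.11, 0.99, 0.0], [-0.01, 0.0, -1.0]]
[-0.34893412  0.43001128  0.13721812  1.54893498 -0.06256445  1.16000826
  1.26429195]
```

```bash
python3 -m handwheel '[[0.002,-0.02,0,0,0,0.15,-0.1],[0.005,-0.04,0,0,0,0.3,-0.1],[0.007,-0.06,0,0,0,0.45,-0.1],[0.01,-0.08,0,0,0,0.6,-0.1],[0.012,-0.1,0,0,0,0.75,-0.1],[0.015,-0.12,0,0,0,0.9,-0.1],[0.017,-0.14,0,0,0,1.05,-0.1],[0.019,-0.16,0,0,0,1.2,-0.1],[0.021,-0.18,0,0,0,1.35,-0.1],[0.023,-0.2,0,0,0,1.5,-0.1]]';  python3 - <<'E'
from h import *
O=np.array([599,109.7,0])-127*cx
move(O-81.4*cx+1*cy+[0,0,230],-cy)
print(env.observe()['joint_positions'])
E
```

```text
time: 10.05
eef_pos: [575.7, -90.0, 241.1]
eef_rot: [-2.267, -2.173, 0.001]
force: [-0.2, 0.6, 0.1]
gripper_width: 0.453
grip_force: 0.0
t 10.05 shift [-0.0074  0.0003  0.0298] turn [-0.001   0.      0.0649] axes [[0.04, 1.0, -0.0], [1.0, -0.04, 0.0], [-0.0, -0.0, -1.0]]
[-0.31270088  0.37993513  0.52259007  1.69642018 -0.20682753  1.1214972
  0.2272377 ]
```

```bash
python3 -m handwheel '[[-0.003,-0.001,0,0,0,0.065,-0.1],[-0.007,-0.001,0.02,0,0,0.065,-0.1],[-0.007,-0.001,0.045,0,0,0.065,-0.1],[-0.007,-0.001,0.065,0,0,0.065,-0.1],[-0.007,-0.001,0.08,0,0,0.065,-0.1],[-0.007,-0.001,0.088,0,0,0.065,-0.1],[-0.007,-0.001,0.088,0,0,0.065,-0.1]]';  python3 - <<'E'
from h import *
O=np.array([599,109.7,0])-127*cx
move(O-80.7*cx+3*cy+[0,0,171.6],-cy)
print(env.observe()['force'])
p,d=grab('scene');q,e=grab('top')
cv2.imwrite('pics/v3.png',np.hstack([cv2.resize(p[130:230,160:290],(520,400),interpolation=2),cv2.copyMakeBorder(cv2.resize(q[165:235,270:360],(270,210),interpolation=2),0,190,0,0,0)]))
E
```

```text
time: 10.75
eef_pos: [574.2, -96.1, 152.5]
eef_rot: [-2.33, -2.105, 0.003]
force: [0.2, 0.6, -0.4]
gripper_width: 0.453
grip_force: 0.0
t 10.75 shift [-0.0005 -0.0004 -0.0004] turn [-0.0025  0.0002  0.0061] axes [[0.1, 0.99, -0.0], [0.99, -0.1, 0.0], [-0.0, -0.0, -1.0]]
[ 0.15369262  0.55382528 -0.40354138]
```

View pics/v3.png

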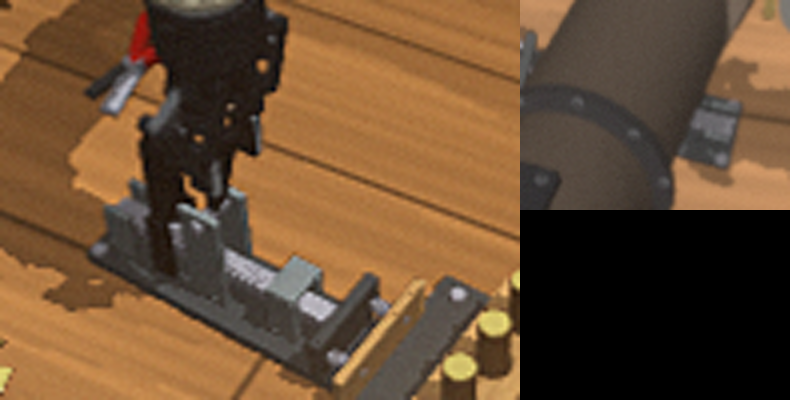

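The fingers straddle the trigger blade at about (210,180). The jaw head (345,300) and plate (385,335) are visible, so the gap can be tracked. Closing the fingers now.

```bash
python3 -m handwheel '[[0,0,0,0,0,0,-1],[0,0,0,0,0,0,-1],[0,0,0,0,0,0,-1],[0,0,0,0,0,0,-1],[0,0,0,0,0,0,-1]]' 30
cat >> h.py <<'E'
O=np.array([599,109.7,0])-127*cx
def profile():
    """clamp-x of top-surface samples: jaw head / plate / holder, from scene picture depth"""
    p,d=grab('scene');v,u=np.mgrid[150:290,170:350];z=d[150:290,170:350].ravel();m=z>0
    W=world('scene',np.c_[u.ravel(),v.ravel()][m],z[m]);L=np.c_[(W-O)@cx,(W-O)@cy,W[:,2]]
    return p,L
E
python3 - <<'E'
from h import *
p,L=profile()
m=(abs(L[:,1])<50)&(L[:,0]>-10)&(L[:,0]<105)
for lo in range(-10,105,3):
    s=L[m&(L[:,0]>=lo)&(L[:,0]<lo+3)]; print(lo,len(s),np.percentile(s[:,2],[10,50,90]).round(0), 'y',np.round([s[s[:,2]>45][:,1].min(),s[s[:,2]>45][:,1].max()]) if (s[:,2]>45).any() else '')
p,d=grab('scene'); a=p[185:260,225:305]; cv2.imwrite('pics/v4.png',cv2.resize(a,(640,600),interpolation=cv2.INTER_CUBIC))
E
```

```text
time: 11.35
eef_pos: [573.0, -95.9, 154.4]
eef_rot: [-2.329, -2.104, 0.002]
force: [-11.0, 2.5, 9.3]
gripper_width: 0.18
grip_force: 30.4
-10 18 [ 1. 12. 43.] y [5. 5.]
-7 14 [-0.  9. 44.] y 
-4 16 [-1. 14. 44.] y [9. 9.]
-1 11 [-1.  1. 45.] y [2. 2.]
2 8 [-3.  1.  7.] y 
5 15 [ 2. 56. 58.] y [-29.  40.]
8 34 [ 2. 57. 60.] y [-35.  41.]
11 42 [-0. 57. 60.] y [-37.  37.]
14 93 [11. 38. 58.] y [-35.  43.]
17 88 [ 6. 40. 56.] y [-33.  41.]
20 21 [-1. 18. 45.] y [-27.  29.]
23 14 [-2. 38. 44.] y [-26. -26.]
26 10 [ 1. 40. 44.] y [-27. -27.]
29 10 [-1. 41. 45.] y [-23. -23.]
32 5 [17. 43. 45.] y [28. 28.]Traceback (most recent call last):
  File "<stdin>", line 5, in <module>
    return _quantile_unchecked(
        a, q, axis, out, overwrite_input, method, keepdims, weights)
    return _ureduce(a,
                    func=_quantile_ureduce_func,
    ...<5 lines>...
                    overwrite_input=overwrite_input,
                    method=method)
    r = func(a, **kwargs)
    result = _quantile(arr,
                       quantiles=q,
    ...<2 lines>...
                       out=out,
                       weights=wgt)
    slices_having_nans = np.isnan(arr[-1, ...])
                                  ~~~^^^^^^^^^
IndexError: index -1 is out of bounds for axis 0 with size 0
```

The grip holds: opening 0.18 × 85 = 15 mm on the 16 mm blade. There is an 11 N side load, so I shift 1.5 mm to relieve it and make the first stroke along the arc.

```bash
cat >> h.py <<'E'
def meas():
    p,d=grab('scene');v,u=np.mgrid[150:290,170:350];z=d[150:290,170:350].ravel();c=p[150:290,170:350].reshape(-1,3).astype(float);m=z>0
    W=world('scene',np.c_[u.ravel(),v.ravel()][m],z[m]);c=c[m];L=np.c_[(W-O)@cx,(W-O)@cy,W[:,2]]
    wood=(c[:,2]-c[:,0])>45
    a=(abs(L[:,1])<40)&(L[:,2]>50)&(L[:,2]<62)
    t=L[a&wood][:,0]; t=t[(t>30)&(t<170)]
    h=L[a&~wood][:,0]; h=h[(h>0)]
    hh=np.histogram(t,bins=np.arange(30,172,4)); 
    P0=hh[1][np.where(hh[0]>=6)[0][0]]; P=np.median(t[(t>P0-4)&(t<P0+14)])
    h=h[h<P-8]; H=np.median(h)
    hol=L[wood&(abs(L[:,1])<95)&(abs(L[:,2]-57)<3)&(L[:,0]>P+16)][:,0]
    s=env.observe()
    print('t %.2f H %.1f(%d) P %.1f(%d) diff %.1f holder %.1f..%.1f'%(s['time'],H,len(h),P,len(t),P-H,*np.percentile(hol,[2,98])),'tcp',((s['eef_pos']-O)@cx).round(1),((s['eef_pos']-O)@cy).round(1),s['eef_pos'][2].round(1),'F',s['force'].round(1),s['gripper_width'].round(3))
    return p
E
python3 -c "
from h import *
meas()"
python3 -m handwheel '[[-0.0076,-0.0015,-0.001,0,0,0,-1],[-0.0154,-0.0015,-0.002,0,0,0,-1],[-0.0232,-0.0015,-0.002,0,0,0,-1],[-0.031,-0.0015,-0.001,0,0,0,-1],[-0.037,-0.0015,0,0,0,0,-1],[-0.037,-0.0015,0,0,0,0,-1]]'
python3 -c "
from h import *
p=meas()
cv2.imwrite('pics/v4.png',cv2.resize(p[130:280,160:360],(800,600),interpolation=2))"
```

```text
time: 12.05
eef_pos: [569.1, -132.3, 154.3]
eef_rot: [-2.33, -2.104, -0.001]
force: [-5.5, 2.8, 4.6]
gripper_width: 0.187
grip_force: 29.9Traceback (most recent call last):
  File "<string>", line 3, in <module>
    meas()
    ~~~~^^
  File "h.py", line 49, in meas
    print('t %.2f H %.1f(%d) P %.1f(%d) diff %.1f holder %.1f..%.1f'%(s['time'],H,len(h),P,len(t),P-H,*np.percentile(hol,[2,98])),'tcp',((s['eef_pos']-O)@cx).round(1),((s['eef_pos']-O)@cy).round(1),s['eef_pos'][2].round(1),'F',s['force'].round(1),s['gripper_width'].round(3))
                                                                                                                                                                                                                                                       ^^^^^^^^^^^^^^^^^^^^^^^^
AttributeError: 'float' object has no attribute 'round'
Traceback (most recent call last):
  File "h.py", line 49, in meas
    print('t %.2f H %.1f(%d) P %.1f(%d) diff %.1f holder %.1f..%.1f'%(s['time'],H,len(h),P,len(t),P-H,*np.percentile(hol,[2,98])),'tcp',((s['eef_pos']-O)@cx).round(1),((s['eef_pos']-O)@cy).round(1),s['eef_pos'][2].round(1),'F',s['force'].round(1),s['gripper_width'].round(3))
                                                                                                                                                                                                                                                       ^^^^^^^^^^^^^^^^^^^^^^^^
AttributeError: 'float' object has no attribute 'round'
```

```bash
sed -i "s/def meas():/def meas(f=None):/; s/^    p,d=grab('scene');v,u=np.mgrid\[150:290,170:350\];z=d\[150:290,170:350\].ravel();c=/    p,d=(cv2.imread(f'pics\/{f}.png'),np.load(f'pics\/{f}.npy')) if f else grab('scene');v,u=np.mgrid[150:290,170:350];z=d[150:290,170:350].ravel();c=/; s/s\['gripper_width'\].round(3)/round(s['gripper_width'],3)/" h.py
python3 -c "
from h import *
meas('scene0')
p=meas()
cv2.imwrite('pics/v4.png',cv2.resize(p[130:280,160:360],(800,600),interpolation=2))"
```

```text
t 12.10 H 13.8(102) P 44.7(473) diff 31.0 holder 97.3..170.3 tcp -116.8 3.8 154.3 F [-4.8  2.6  3.9] 0.184
t 12.15 H 24.8(103) P 55.8(368) diff 31.0 holder 97.0..266.5 tcp -116.8 3.9 154.3 F [-5.5  2.3  4. ] 0.18
```

View pics/v4.png

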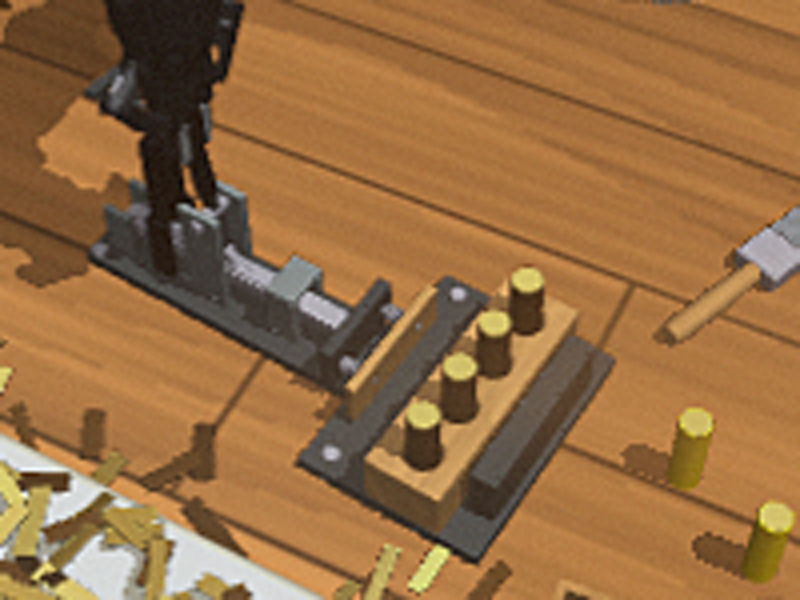

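One stroke moved the bar 11 mm with the gap unchanged (pad 0). All four billets stand in the holder. Geometry: about 37 mm left to the holder, about 6 mm more to the stop, then 10 mm of squeeze. Next stroke.

```bash
python3 -m handwheel '[[0.0095,-0.001,-0.0015,0,0,0,-1],[0.019,-0.001,-0.002,0,0,0,-1],[0.0285,-0.001,-0.001,0,0,0,-1],[0.037,-0.001,0,0,0,0,-1],[0.037,-0.001,0,0,0,0,-1],[0.0285,-0.001,-0.001,0,0,0,-1],[0.019,-0.001,-0.002,0,0,0,-1],[0.0095,-0.001,-0.0015,0,0,0,-1],[0,-0.001,0,0,0,0,-1],[0,-0.001,0,0,0,0,-1]]'
python3 -c "
from h import *
meas()"
```

```text
time: 13.15
eef_pos: [569.1, -131.6, 154.1]
eef_rot: [-2.329, -2.106, -0.003]
force: [-2.4, 2.0, 6.0]
gripper_width: 0.184
grip_force: 31.4
t 13.20 H 39.0(108) P 70.1(370) diff 31.1 holder 97.4..176.7 tcp -116.1 3.9 154.1 F [-3.7  2.6  4.9] 0.183
```

```bash
python3 -m handwheel '[[0.0095,-0.001,-0.0015,0,0,0,-1],[0.019,-0.001,-0.002,0,0,0,-1],[0.0285,-0.001,-0.001,0,0,0,-1],[0.037,-0.001,0,0,0,0,-1],[0.037,-0.001,0,0,0,0,-1],[0.0285,-0.001,-0.001,0,0,0,-1],[0.019,-0.001,-0.002,0,0,0,-1],[0.0095,-0.001,-0.0015,0,0,0,-1],[0,-0.001,0,0,0,0,-1],[0,-0.001,0,0,0,0,-1]]'
python3 -c "
from h import *
meas()"
```

```text
time: 14.2
eef_pos: [569.0, -131.8, 154.4]
eef_rot: [2.33, 2.106, 0.004]
force: [3.8, 1.7, 5.3]
gripper_width: 0.183
grip_force: 31.4
t 14.25 H 48.7(105) P 79.5(375) diff 30.8 holder 96.9..273.8 tcp -116.3 4.0 154.4 F [3.1 1.5 3.2] 0.179
```

```bash
python3 -m handwheel '[[0.0095,0,-0.0015,0,0,0,-1],[0.019,0,-0.002,0,0,0,-1],[0.0285,0,-0.001,0,0,0,-1],[0.037,0,0,0,0,0,-1],[0.037,0,0,0,0,0,-1],[0.0285,0,-0.001,0,0,0,-1],[0.019,0,-0.002,0,0,0,-1],[0.0095,0,-0.0015,0,0,0,-1],[0,0,0,0,0,0,-1],[0,0,0,0,0,0,-1]]'
python3 -c "
from h import *
meas()"
```

```text
time: 15.25
eef_pos: [569.0, -132.1, 154.2]
eef_rot: [2.33, 2.106, 0.003]
force: [3.5, 0.6, 4.6]
gripper_width: 0.188
grip_force: 31.3
t 15.30 H 58.6(108) P 89.6(379) diff 31.1 holder 107.0..265.8 tcp -116.6 4.0 154.2 F [4.7 1.  3.9] 0.179
```

```bash
python3 -m handwheel '[[0.0095,0,-0.0015,0,0,0,-1],[0.019,0,-0.002,0,0,0,-1],[0.0285,0,-0.001,0,0,0,-1],[0.037,0,0,0,0,0,-1],[0.037,0,0,0,0,0,-1],[0.0285,0,-0.001,0,0,0,-1],[0.019,0,-0.002,0,0,0,-1],[0.0095,0,-0.0015,0,0,0,-1],[0,0,0,0,0,0,-1],[0,0,0,0,0,0,-1]]'
python3 -c "
from h import *
meas()"
```

```text
time: 16.3
eef_pos: [569.0, -131.9, 154.2]
eef_rot: [2.33, 2.106, 0.003]
force: [4.2, 2.7, 4.0]
gripper_width: 0.187
grip_force: 30.8
t 16.35 H 67.5(112) P 96.4(353) diff 28.9 holder 115.1..187.0 tcp -116.4 4.0 154.2 F [3.5 1.9 3. ] 0.188
```

The springs have begun to squeeze (about 2 mm), so the plate is pushing the holder. From here I pull part-way and measure before continuing.

```bash
python3 -m handwheel '[[0.0095,0,-0.0015,0,0,0,-1],[0.019,0,-0.002,0,0,0,-1],[0.0285,0,-0.001,0,0,0,-1],[0.037,0,0,0,0,0,-1],[0.037,0,0,0,0,0,-1],[0.0285,0,-0.001,0,0,0,-1],[0.02,0,-0.002,0,0,0,-1],[0.012,0,-0.0017,0,0,0,-1],[0.012,0,-0.0017,0,0,0,-1]]'
python3 -c "
from h import *
meas()
meas()"
```

```text
time: 17.25
eef_pos: [570.3, -119.2, 155.9]
eef_rot: [2.33, 2.107, 0.004]
force: [4.6, 4.4, 3.2]
gripper_width: 0.181
grip_force: 30.6
t 17.30 H 72.1(111) P 98.4(334) diff 26.3 holder 116.5..270.1 tcp -103.6 4.0 155.9 F [4.3 3.2 2.6] 0.18
t 17.35 H 71.9(111) P 98.0(339) diff 26.1 holder 115.6..273.3 tcp -103.6 4.0 155.9 F [4.2 3.9 2.4] 0.183
```

```bash
python3 -m handwheel '[[-0.004,0,0.0005,0,0,0,-1],[-0.008,0,0.001,0,0,0,-1],[-0.0115,0,0.0017,0,0,0,-1],[-0.0115,0,0.0017,0,0,0,-1],[-0.0115,0,0.0017,0,0,0,-1]]'
python3 -c "
from h import *
meas();meas()
p=meas()
cv2.imwrite('pics/v5.png',cv2.resize(p[130:280,160:360],(800,600),interpolation=2))"
```

```text
time: 17.85
eef_pos: [569.2, -129.8, 154.5]
eef_rot: [-2.329, -2.109, -0.004]
force: [3.0, 6.6, 6.4]
gripper_width: 0.187
grip_force: 30.3
t 17.90 H 75.8(108) P 98.5(338) diff 22.7 holder 116.1..274.6 tcp -114.3 4.0 154.5 F [3.2 5.  5.6] 0.182
t 17.95 H 76.0(109) P 97.8(335) diff 21.8 holder 116.0..268.4 tcp -114.3 4.0 154.5 F [3.4 5.  8.2] 0.182
t 18.00 H 76.1(114) P 97.9(340) diff 21.8 holder 115.3..176.3 tcp -114.3 3.9 154.5 F [4.4 5.1 7.3] 0.182
```

View pics/v5.png

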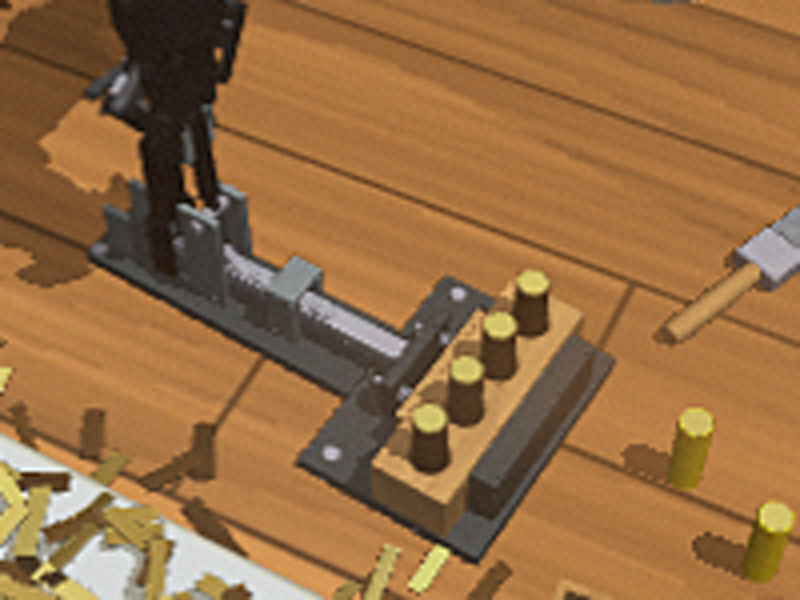

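P stays at about 98 while the gap closes, so the holder is against the stop. The squeeze is about 9 mm. I pull 2 mm more and hold.

```bash
python3 -m handwheel '[[-0.001,0,0,0,0,0,-1],[-0.002,0,0.0003,0,0,0,-1],[-0.002,0,0.0003,0,0,0,-1],[-0.002,0,0.0003,0,0,0,-1],[-0.002,0,0.0003,0,0,0,-1],[-0.002,0,0.0003,0,0,0,-1],[-0.002,0,0.0003,0,0,0,-1],[-0.002,0,0.0003,0,0,0,-1]]'
python3 -c "
from h import *
for i in range(6):meas()"
```

```text
time: 18.8
eef_pos: [569.1, -131.3, 154.2]
eef_rot: [-2.328, -2.109, -0.004]
force: [4.2, 7.2, 7.9]
gripper_width: 0.183
grip_force: 30.2
t 18.85 H 76.0(110) P 98.6(335) diff 22.6 holder 116.7..200.8 tcp -115.8 4.0 154.2 F [3.5 6.9 8.2] 0.184
t 18.90 H 76.3(110) P 98.2(340) diff 21.9 holder 115.6..273.9 tcp -115.8 3.9 154.2 F [3.2 7.2 8.5] 0.183
t 18.95 H 76.0(107) P 98.1(335) diff 22.1 holder 115.2..162.6 tcp -115.8 3.9 154.2 F [2.8 7.2 7.6] 0.183
t 19.00 H 75.7(104) P 98.2(348) diff 22.4 holder 115.8..267.5 tcp -115.8 3.9 154.2 F [3.6 7.1 8. ] 0.184
t 19.05 H 75.7(109) P 98.3(337) diff 22.6 holder 116.0..277.1 tcp -115.8 3.9 154.2 F [3.3 6.3 7.8] 0.181
t 19.10 H 76.3(112) P 98.2(336) diff 21.9 holder 116.1..268.1 tcp -115.8 3.9 154.2 F [3.2 6.1 7.8] 0.184
```

```bash
python3 -m handwheel '[[-0.001,0,0.0003,0,0,0,-1],[-0.002,0,0.0006,0,0,0,-1],[-0.002,0,0.0006,0,0,0,-1],[-0.002,0,0.0006,0,0,0,-1],[-0.002,0,0.0006,0,0,0,-1],[-0.002,0,0.0006,0,0,0,-1]]'
python3 -c "
from h import *
for i in range(5):meas()"
```

```text
time: 19.7
eef_pos: [568.9, -133.4, 153.7]
eef_rot: [-2.328, -2.109, -0.004]
force: [2.6, 6.1, 7.6]
gripper_width: 0.183
grip_force: 30.1
t 19.75 H 76.9(109) P 98.1(342) diff 21.2 holder 115.9..275.6 tcp -117.9 3.9 153.7 F [3.  6.2 8.8] 0.184
t 19.80 H 76.7(110) P 97.8(340) diff 21.1 holder 115.5..268.8 tcp -117.9 3.9 153.7 F [2.7 6.8 8.4] 0.183
t 19.85 H 77.0(110) P 98.4(334) diff 21.3 holder 116.2..276.6 tcp -117.9 3.9 153.7 F [3.8 6.4 9.3] 0.186
t 19.90 H 77.0(115) P 98.5(343) diff 21.5 holder 116.8..273.8 tcp -118.0 3.9 153.7 F [3.  6.6 7.9] 0.181
t 19.95 H 77.0(107) P 98.1(338) diff 21.1 holder 115.8..272.1 tcp -118.0 3.9 153.7 F [2.9 6.4 9.1] 0.181
```

The squeeze is about 9.8 mm, the pull is about 6.5 N as expected at half way, and it is steady while held. Handing in.

```bash
python3 -c "
from bench import env
print(env.close_job())"
```

```text
the job is handed in; nothing more can be done
None
```

I put both spare billets in the empty pockets and clamped the holder against the end stop. By camera the springs are squeezed about 10 mm of 20, and I handed the job in at about 20 s with the trigger still held; no verdict came back.

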